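# Cover the apricots with the cork trivet

### The arm

A 7-joint arm with a two-finger parallel gripper is mounted at the origin on the work surface. World frame = base frame: x ahead of the robot, y to its left, z up, the work surface at z = 0. Lengths are in m, angles in rad, forces in N, time in s.
With the tool pointing down it reaches from about 0.425 to 0.925 m from the base axis. Payload 6.8 kg.
Tool frame: the origin (TCP) lies at the very end of the fingers, on their centre line; the grasp point (between the pads) lies 19 mm behind it (grip_point_offset is the distance from the TCP to the grasp point, in m); z points along the fingers, y is the line along which they close (so a half turn about z gives the same grasp; the last joint's range is limited). The gripper opens to 85 mm and grips with 20 to 120 N. Pads are 22 mm wide; open, the fingers measure 114 mm over their backs; the gripper's body (76 mm by 85 mm) begins 54 mm behind the grasp point. The pads swing forward as they close: fully open they stand 13 mm farther back than shut.
Start: joints at [-1.331, 0.477, 0.022, 1.555, -0.011, 1.109, -0.083], TCP at [0.23, 0.635, 0.231] pointing down, gripper open.
Joint ranges: [-2.96, 2.96], [-0.34, 2.1], [-1.41, 1.46], [0.24, 2.44], [-1.37, 4.51], [0.17, 1.92], [-2.96, 2.96]. Speed limits (rad/s): [2.39, 2.39, 3.14, 3.14, 3.14, 3.14, 3.14].

### API

Orientations are given as a unit quaternion [w, x, y, z].
In Python, from station import * gives the robot as it stands.
- The arm moves only by the tool carry_out, never from a script. Its argument "rows" is text: rows parted by semicolons, each of 4 numbers parted by spaces: the shift along the world's x, y, z in mm, then the turn about the world's z in degrees. In form: dx dy dz yaw; .... A call has 1 to 10 rows; each row shifts and turns the commanded pose from where the row before left it; what a row does not reach is not made up. A row lasts 1/8 s, in which the tool goes at most 62.5 mm and 10.7 degrees, less where a joint would pass 70% of its speed; a pose out of reach is approached as far as the arm can. A call is refused whole if a number of a shift passes 62.5 or a number of a turn 10.7, either way. A call with a gripper value outside its range is refused whole. "claw" is the finger opening in mm, from 0 to 85.4, set as the call begins (left out, the last holds). The fingers move at their own pace and stop on an object; "force" is the grip in N (left out, the last holds). Time passes only in rows, so rows that do not move let the fingers close. It gives the time, the measured TCP pose, the force, the opening and the grip force at its end, in the units of the state.
- get_obs(): the state, without advancing time (a new reading comes with each control period).
- read_camera(name): name is "scene" or "top" or "wrist"; returns a dict with "img" (420x560x3 uint8, blue, green, red), "fov_y" (degrees; the focal length in pixels is half the picture's height over the tangent of half this angle, whatever the lens; pixels are square), "cx", "cy" (the principal point, pixels), "world_to_cam" (4x4, takes a point from world to camera coordinates). Camera axes: x right, y up, looking along -z (the intrinsics and any distortion apply to the point x, -y, -z); pixel columns grow to the right and rows downward; lengths in m; the calibration is good to about 2 mm. A picture is of the moment at which its call begins. There is no depth.
- hand_in(): hands the job in; it is judged then, once.
Trained networks look in the newest picture that a camera, given by its name, has taken for a name from the list of things; names that differ only in an ending like _2 or _b are one class to them, and where a whole thing is asked for, a point or a joint stands for the part that bears it (a point fixed in the world has none). Each returns a list of dicts, best first, with "confidence" (0 to 1); they miss things now and then, are a little off and sometimes report something else, mostly with a low value. They report only what shows in the picture. A call takes as long as a camera call. They do not tell look-alikes from the thing itself.
- recognise(camera, thing): "centre" ([column, row] in pixels, amid what is visible of it).
- outline_of(camera, thing): "pixels" (420x560 bool, what is visible of it) and "centre" ([column, row] in pixels, amid what is visible of it).
- place_of(camera, thing): "centre" ([column, row] in pixels: a listed point, or the origin of a listed thing).
The state is a dict: "t": time; "q": joint angles; "joint_vel": joint speeds; "joint_torque": joint torques, N m; "eef_pos": TCP position; "tool_rot": TCP orientation; "contact_force": force on the tool from outside, world axes, zero at the start; "torque": the same for the moment, N m; "gripper_width": opening from 0.0 (shut) to 1.0 (fully open); "grasp_force": force on a finger pad.
Only numpy, scipy, OpenCV 4.12 (cv2) and the standard library are available. Lean on these libraries where they do the work, as an engineer would, in place of code of your own. Each camera call takes 0.05 s, during which the arm holds its last target. There are 200 camera calls.

### The job

Two green bowls stand either side of a white plywood riser: bring the one that holds the apricots up against the riser's long side. Then slide the round cork trivet across from the riser, without lifting it, onto that bowl as its lid, so that it drops inside the rim and lies flat on the ledge all round, with the apricots inside and the bowl left standing beside the riser. Leave the empty bowl and the ladle where they are.

Things in the scene. Friction and masses are not known exactly. Their poses are not given: they have to be found in the camera images.
- riser: Fixed white-painted plywood block, 240 (its x) x 170 (its y) x 62 mm high, with the cork trivet lying on its flat top. Origin at the centre of its underside, z up. A bowl stands off each of its two long sides (its +y and -y faces, 85 mm from the centre).
- full_bowl: Green ceramic bowl holding three apricots, loose, 0.45 kg, 30 to 65 mm off a long side of the riser. Outside 128 mm across (straight wall above 28 mm; foot 92 mm), rim 60 mm high, 2 mm below the riser's top. Rim: 4 mm lip, 120 mm across inside; 4 mm down, at 56 mm height, an inner ledge 15 mm wide (opening 90 mm) seats the trivet. Origin: centre of underside, z up.
- empty_bowl: The same kind of green bowl, empty, on the riser's other side. Same sizes and origin.
- trivet: Round plain cork disc, 110 mm across, 16 mm thick, edges bevelled 3 mm, about 60 g, lying loose on the riser's top; too wide to grip across. Origin at the centre of its underside, z up. Seated in a bowl, its underside is 56 mm above the bowl's underside, with up to 5 mm of play sideways.
- apricot0: An orange apricot, a ball of 38 mm, loose in the full bowl. Origin at the lowest point as first laid (turns with the ball).
- apricot1: An orange apricot, a ball of 38 mm, loose in the full bowl. Origin at the lowest point as first laid (turns with the ball).
- apricot2: An orange apricot, a ball of 38 mm, loose in the full bowl. Origin at the lowest point as first laid (turns with the ball).
- ladle: Stainless ladle lying at the back, cup 86 mm across and 30 mm high, handle about 250 mm along its +y. Bystander. Origin at the centre of the cup's underside.
Not all that is in view belongs to the job. There is more than one size of the trivet; the job needs the largest.

How it is judged:
On the way:
1. the bowl with the apricots stands upright against a long side of the riser (gap under 12 mm) while the trivet still lies on the riser (y of full_bowl in the frame of riser between -0.161 and 0.161 m and angle between full_bowl's own z axis and vertical below 0.05 rad and z of trivet in the frame of riser above 0.059 m), for 0.2 s.
At the end, for the whole second after the job is handed in: Trivet seated in the apricot bowl: centres within 8 mm, its underside 53 to 58.5 mm above the bowl's, level to 0.04 rad. Bowl upright (0.04 rad) on the table beside the riser (gap under 45 mm, centre within 150 mm of the riser's middle lengthwise), apricots inside, all at rest (horizontal distance between trivet and full_bowl below 0.008 m and z of trivet in the frame of full_bowl between 0.053 and 0.0585 m and angle between each of trivet, full_bowl's own z axis and vertical below 0.04 rad and height (world z) of full_bowl below 0.005 m and y of full_bowl in the frame of riser between -0.195 and 0.195 m and x of full_bowl in the frame of riser between -0.15 and 0.15 m and distance between each of apricot0, apricot1, apricot2 and full_bowl below 0.066 m and linear speed of each of trivet, full_bowl below 0.02 m/s); the robot touches nothing.
It fails at once if the trivet is lifted more than 40 mm above the riser's top (height (world z) of trivet above 0.102 m).
It fails at once if the empty bowl is displaced by more than 30 mm (distance of empty_bowl from where it was at the start of the episode above 0.03 m).
It fails at once if the ladle is displaced by more than 30 mm (distance of ladle from where it was at the start of the episode above 0.03 m).
It also fails if it takes over 51 s, if anything falls off the work surface, if the arm or the gripper's body presses on something with over 40 N, if the wrist force passes 120 N, or if a joint passes its speed limit or range.

## Working session

There is one attempt and no reset: what is moved stays moved. The work goes in short steps, Python scripts to look and compute and a tool call to move; the robot and the scene stay as the last step left them, time stands still between calls to the robot, and variables do not carry over. Pictures are saved under pics/ and viewed, at most 10 in all, crops included, and the job is handed in when it is done.

Besides the shell and the picture viewer there is one more tool, called after "Call:" as a command line: name --argument value ..., lists and objects as JSON in quotes. carry_out: Moves the arm, as the interface text tells. Its arguments: {"type":"object","properties":{"rows":{"type":"string"},"claw":{"type":"number"},"force":{"type":"number"}},"required":["rows"]}

```bash
mkdir -p pics; cat > h.py <<'E'
from station import *
import numpy as np, cv2
def ray(c,px):
    f=210/np.tan(np.radians(c["fov_y"])/2); M=np.linalg.inv(np.array(c["world_to_cam"]))
    d=np.array([(px[0]-c["cx"])/f,-(px[1]-c["cy"])/f,-1.]); return M[:3,3],M[:3,:3]@d
def at(c,px,z):
    o,d=ray(c,px); return (o+d*(z-o[2])/d[2])[:2]
def proj(c,p):
    f=210/np.tan(np.radians(c["fov_y"])/2); q=np.array(c["world_to_cam"])@np.r_[p,1.]
    return c["cx"]+f*q[0]/-q[2], c["cy"]-f*q[1]/-q[2]
E
python3 - <<'E'
from h import *
for n in("top","scene"):
    c=read_camera(n); cv2.imwrite(f"pics/{n}0.png",c["img"]); print(n,{k:v for k,v in c.items() if k!="img"})
    for t,z in(("riser",.062),("full_bowl",.06),("empty_bowl",.06),("trivet",.078),("ladle",.03)):
        for r in recognise(n,t)[:4]: print(t,round(r["confidence"],2),np.round(r["centre"]),np.round(at(c,r["centre"],z),3))
print(get_obs())
E
```

```text
top {'fov_y': 53.06407291803398, 'cx': 285.3081138428232, 'cy': 206.8805397355657, 'world_to_cam': array([[-0.08730031, -0.99618102, -0.00142606,  0.06251228],
       [ 0.97233875, -0.08552204,  0.21735531, -0.58137485],
       [-0.2166472 ,  0.01758857,  0.97609151, -0.6144223 ],
       [ 0.        ,  0.        ,  0.        ,  1.        ]])}
riser 0.97 [303. 216.] [ 0.568 -0.016]
riser 0.52 [328. 107.] [ 0.753 -0.077]
riser 0.18 [419. 193.] [ 0.589 -0.208]
full_bowl 0.71 [409. 200.] [ 0.579 -0.19 ]
empty_bowl 0.71 [188. 265.] [0.505 0.172]
trivet 0.84 [300. 250.] [ 0.512 -0.005]
trivet 0.75 [410. 306.] [ 0.413 -0.16 ]
trivet 0.67 [240. 369.] [0.347 0.099]
trivet 0.23 [326. 108.] [ 0.744 -0.07 ]
ladle 0.87 [325. 106.] [ 0.77  -0.077]
scene {'fov_y': 53.72670706314249, 'cx': 279.5249036721159, 'cy': 201.88626345021996, 'world_to_cam': array([[ 0.38379453,  0.92330786,  0.01429532, -0.22835335],
       [-0.77221739,  0.31242462,  0.55323698,  0.38411689],
       [ 0.50634184, -0.22336842,  0.83290125, -1.20089324],
       [ 0.        ,  0.        ,  0.        ,  1.        ]])}
riser 0.
[... 331 characters left out ...]
ray([-1.33109281,  0.4769623 ,  0.02241541,  1.55540455, -0.01150808,
        1.10931435, -0.08308275]), 'joint_vel': array([-0.00085486, -0.00017543,  0.00135421,  0.00107313,  0.00039106,
        0.00122667,  0.00086796]), 'joint_torque': array([-5.51308985e-04, -5.96012592e+01,  1.60571773e+00, -2.81414688e+01,
        1.25788723e-02,  1.85899851e-03,  7.15984157e-06]), 'eef_pos': array([0.23006756, 0.63459414, 0.23133157]), 'tool_rot': array([-5.43475742e-06,  1.73036998e-01,  9.84915325e-01,  2.06958514e-05]), 'contact_force': array([-0.30508516,  0.75869075, -0.68737119]), 'torque': array([ 0.00522394,  0.06096074, -0.04618777]), 'grasp_force': 0.0, 'gripper_width': 1.0042446046077393}
```

View pics/top0.png

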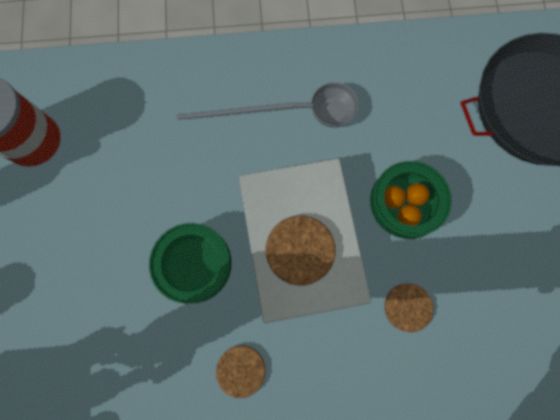

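View pics/scene0.png

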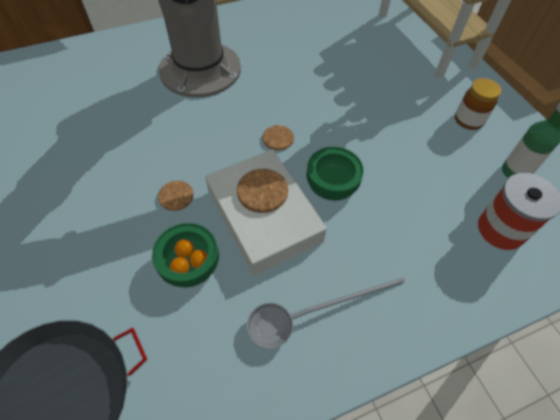

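Candidates in the top view: apricot bowl (410,200) against the empty bowl (190,263). The large trivet is on the riser at (300,250), against the small discs at (410,306) and (240,369). I choose the bowl at (410,200) and the disc at (300,250). Next I fit the poses and crop to check.

```bash
cat >> h.py <<'E'
from scipy.optimize import minimize
def circ(r,z,n=48):
    a=np.linspace(0,2*np.pi,n); return np.c_[r*np.cos(a),r*np.sin(a),0*a+z]
B=lambda x,y,z:np.array([[i*x,j*y,k*z] for i in(-1,1) for j in(-1,1) for k in(0,1)])
SH={"bowl":np.vstack([circ(.064,.06),circ(.064,.028),circ(.046,0)]),
    "trivet":np.vstack([circ(.052,.062),circ(.055,.065),circ(.055,.075),circ(.052,.078)]),
    "riser":B(.12,.085,.062)}
def sil(c,P,p):
    a=p[2] if len(p)>2 else 0
    R=np.array([[np.cos(a),-np.sin(a),0],[np.sin(a),np.cos(a),0],[0,0,1]])
    q=np.array([proj(c,v) for v in P@R.T+np.r_[p[0],p[1],0]],np.float32)
    m=np.zeros((1680,2240),np.uint8); cv2.fillConvexPoly(m,np.int32(cv2.convexHull(q)*4+2),1); return cv2.resize(m*255,(560,420),interpolation=cv2.INTER_AREA)/255.
def fit(cs,masks,P,p0,step=(.015,.015,.1)):
    g=lambda p:sum(np.abs(sil(c,P,p)-m).sum()/m.sum() for c,m in zip(cs,masks))
    s=np.array([p0]+[np.array(p0)+np.eye(len(p0))[i]*step[i] for i in range(len(p0))])
    r=minimize(g,p0,method="Nelder-Mead",options=dict(initial_simplex=s,xatol=2e-4,fatol=1e-4)); return np.round(r.x,4),round(r.fun/len(cs),3)
def mask(n,t,near,c,z):
    L=[o for o in outline_of(n,t) if np.hypot(*(at(c,o["centre"],z)-near))<.05]
    return L[0]["pixels"].astype(float) if L else None
E
python3 - <<'E'
from h import *
C={n:read_camera(n) for n in("top","scene")}
G={"full_bowl":(.585,-.195),"empty_bowl":(.51,.165),"trivet":(.512,-.004),"riser":(.57,-.018)}
M={(n,t):mask(n,t,np.array(g),C[n],.06) for n in C for t,g in G.items()}
for n in C:
    M[n,"riser"]=np.maximum(M[n,"riser"],M[n,"trivet"])
for t,g in G.items():
    P=SH[t.split("_")[-1]]; p0=list(g)+([.1] if t=="riser" else [])
    for ns in(["top"],["scene"],["top","scene"]): print(t,ns,*fit([C[n] for n in ns],[M[n,t] for n in ns],P,p0))
im=C["top"]["img"][140:350,150:460]; cv2.imwrite("pics/crop.png",cv2.resize(im,None,fx=2.5,fy=2.5))
E
```

```text
full_bowl ['top'] [ 0.5843 -0.1963] 0.305
full_bowl ['scene'] [ 0.5817 -0.1975] 0.301
full_bowl ['top', 'scene'] [ 0.5833 -0.1968] 0.315
empty_bowl ['top'] [0.5112 0.1706] 0.016
empty_bowl ['scene'] [0.5088 0.17  ] 0.033
empty_bowl ['top', 'scene'] [0.5106 0.1703] 0.032
trivet ['top'] [ 0.5132 -0.0052] 0.021
trivet ['scene'] [ 0.511 -0.006] 0.041
trivet ['top', 'scene'] [ 0.5128 -0.0056] 0.04
riser ['top'] [ 0.5343 -0.0119  0.0945] 0.023
riser ['scene'] [ 0.5308 -0.013   0.0918] 0.047
riser ['top', 'scene'] [ 0.5335 -0.0121  0.0918] 0.039
```

View pics/crop.png

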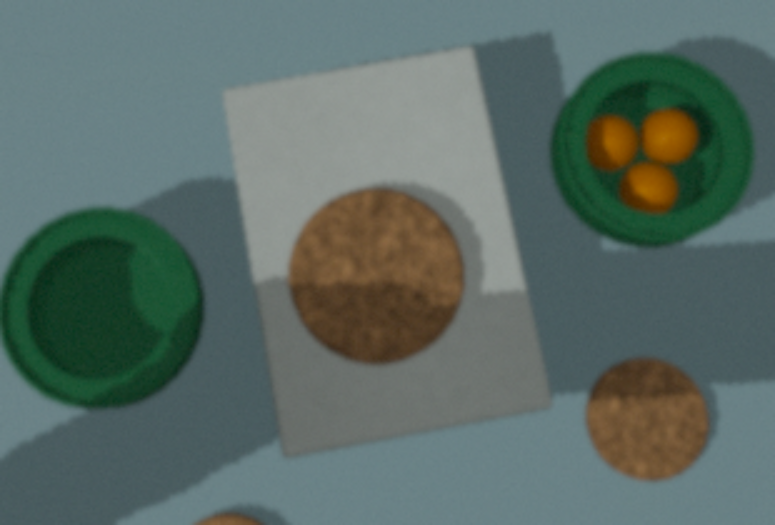

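The crop confirms it: three apricots in the bowl at top (410,200), empty bowl on the left at (190,263), and the large trivet on the riser at (300,250). Now I go behind the full bowl with the fingers spread as a cradle.

Call:
carry_out --rows "18 -46 0 -3.2;18 -46 0 -3.2;18 -46 0 -3.2;18 -46 0 -3.2;18 -46 0 -3.2;18 -46 0 -3.2;18 -46 0 -3.2;18 -46 0 -3.2;18 -46 0 -3.2;18 -46 0 -3.2" --claw 85

```text
t: 2.35
eef_pos: [0.4106, 0.1731, 0.2317]
tool_rot: [0.0, 0.439, 0.899, 0.001]
contact_force: [1.7, 0.7, 0.3]
gripper_width: 0.993
grasp_force: 0.0
```

Call:
carry_out --rows "18 -46 0 -3.3;18 -46 0 -3.3;18 -46 0 -3.3;18 -46 0 -3.3;18 -46 0 -3.3;18 -46 0 -3.3;18 -46 0 -3.3;18 -46 0 -3.3;18 -46 0 -3.3;18 -46 0 -3.3"

```text
t: 3.6
eef_pos: [0.5908, -0.2866, 0.2313]
tool_rot: [0.0, 0.676, 0.737, 0.0]
contact_force: [0.9, 0.5, -0.3]
gripper_width: 0.995
grasp_force: 0.0
```

```bash
cat >> h.py <<'E'
def st():
    o=get_obs(); w,x,y,z=o["tool_rot"]; ty=np.array([2*(x*y-w*z),1-2*(x*x+z*z)])
    return dict(t=round(o["t"],2),p=np.round(o["eef_pos"],4),ydeg=round(float(np.degrees(np.arctan2(ty[1],ty[0]))),1),F=np.round(o["contact_force"],1),w=round(o["gripper_width"],2))
E
python3 -c "from h import *;print(st())"
```

```text
{'t': 3.6, 'p': array([ 0.5908, -0.2866,  0.2313]), 'ydeg': 5.0, 'F': array([ 0.9,  0.5, -0.3]), 'w': 1.0}
```

Call:
carry_out --rows "0 0 -50 0;0 0 -50 0;0 0 -50 0;0 0 -40 0;0 0 -20 0;0 0 -9 0;0 0 0 0"

```text
t: 4.47
eef_pos: [0.5906, -0.2857, 0.013]
tool_rot: [0.0, 0.675, 0.738, 0.0]
contact_force: [-0.6, -0.1, 0.2]
gripper_width: 0.997
grasp_force: 0.0
```

Call:
carry_out --rows "-1 10 0 0;-1 10 0 0;-1 6 0 0;0 4 0 0;0 4 0 0;-1 4 0 0;0 4 0 0;0 4 0 0;-1 4 0 0;0 0 0 0"

```text
t: 5.72
eef_pos: [0.585, -0.2359, 0.0126]
tool_rot: [0.0, 0.675, 0.738, -0.0]
contact_force: [0.1, -3.8, 1.8]
gripper_width: 0.998
grasp_force: 2.0
```

```bash
cat > m.py <<'E'
from h import *
import sys
C={n:read_camera(n) for n in("top","scene")}
print(st())
u=np.array([np.cos(.093),np.sin(.093)]);v=np.array([-u[1],u[0]]);R=np.array([.5335,-.0121])
for t,g in(("full_bowl",eval(sys.argv[1])),("trivet",eval(sys.argv[2]))):
    for n in C:
        m=mask(n,t,np.array(g),C[n],.06)
        if m is None: print(t,n,"none"); continue
        p,e=fit([C[n]],[m],SH[t.split("_")[-1]],list(g)); print(t,n,p,e,"uv",np.round([(p-R)@u,(p-R)@v],4))
for n in C: cv2.imwrite(f"pics/{n}{sys.argv[3]}.png",C[n]["img"])
E
python3 m.py "(.58,-.18)" "(.513,-.006)" 1
```

```text
{'t': 5.83, 'p': array([ 0.585 , -0.2359,  0.0126]), 'ydeg': 5.0, 'F': array([-0.2, -4.1,  3.3]), 'w': 0.99}
full_bowl top [ 0.5808 -0.1772] 0.336 uv [ 0.0318 -0.1688]
full_bowl scene [ 0.5785 -0.1776] 0.689 uv [ 0.0294 -0.169 ]
trivet top [ 0.5136 -0.0057] 0.017 uv [-0.0192  0.0082]
trivet scene [ 0.5091 -0.0058] 0.068 uv [-0.0237  0.0085]
```

Call:
carry_out --rows "0 3 0 0;-1 3 0 0;0 3 0 0;0 3 0 0;0 2 0 0;-1 2 0 0;0 0 0 0"

```text
t: 6.9
eef_pos: [0.5834, -0.2199, 0.0125]
tool_rot: [0.001, 0.675, 0.738, -0.0]
contact_force: [-0.3, -5.3, 4.1]
gripper_width: 0.994
grasp_force: 2.8
```

```bash
python3 m.py "(.58,-.162)" "(.513,-.006)" 2
```

```text
{'t': 7.0, 'p': array([ 0.5834, -0.2199,  0.0125]), 'ydeg': 5.0, 'F': array([ 0.9, -5.6,  2.8]), 'w': 1.0}
full_bowl top [ 0.5791 -0.1617] 0.388 uv [ 0.0315 -0.1532]
full_bowl scene [ 0.5774 -0.1607] 0.758 uv [ 0.0299 -0.152 ]
trivet top [ 0.5135 -0.0057] 0.028 uv [-0.0193  0.0082]
trivet scene [ 0.5105 -0.0055] 0.022 uv [-0.0223  0.0087]
```

Call:
carry_out --rows "0 2 0 0;0 0 0 0;1 -15 0 0;2 -20 0 0;0 0 50 0;0 0 50 0;0 0 50 0;0 0 37 0;0 0 0 0"

```text
t: 8.32
eef_pos: [0.5874, -0.2543, 0.2024]
tool_rot: [0.002, 0.675, 0.737, 0.001]
contact_force: [0.1, 0.5, -0.5]
gripper_width: 0.993
grasp_force: 0.0
```

Call:
carry_out --rows "-15 46 0 2.6;-15 46 0 2.6;-15 46 0 2.6;-15 46 0 2.6;-15 46 0 2.6;-15 46 0 2.6;-15 46 0 2.6;0 0 0 0"

```text
t: 9.32
eef_pos: [0.4793, 0.0731, 0.1981]
tool_rot: [-0.001, 0.547, 0.837, -0.001]
contact_force: [-0.1, -0.4, -0.5]
gripper_width: 0.993
grasp_force: 0.0
```

```bash
python3 m.py "(.58,-.162)" "(.513,-.006)" 3; python3 - <<'E'
from h import *
c=read_camera("wrist"); cv2.imwrite("pics/w3.png",c["img"])
E
```

```text
{'t': 9.43, 'p': array([0.4806, 0.0693, 0.1986]), 'ydeg': 23.3, 'F': array([-0.7, -0.8,  0.2]), 'w': 1.0}
full_bowl top [ 0.579  -0.1598] 0.376 uv [ 0.0316 -0.1513]
full_bowl scene [ 0.577  -0.1603] 0.313 uv [ 0.0295 -0.1516]
trivet top [ 0.5135 -0.0068] 0.314 uv [-0.0194  0.0071]
trivet scene [ 0.5101 -0.0059] 0.036 uv [-0.0227  0.0083]
```

View pics/w3.png

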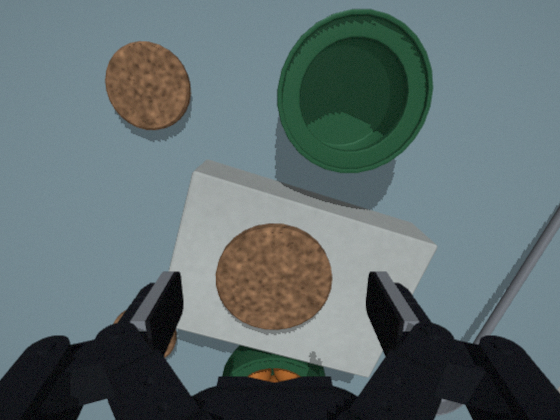

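The wrist view shows the disc at (274,275), centred between the fingers at (160,310) and (390,310), and the apricot bowl at (275,365) against the riser. Now I descend behind the disc.

Call:
carry_out --rows "0 0 -50 0;0 0 -50 0;0 0 -28 0;0 0 -4 0;0 0 0 0;0 0 0 0"

```text
t: 10.42
eef_pos: [0.4822, 0.0697, 0.0686]
tool_rot: [0.001, 0.55, 0.835, 0.001]
contact_force: [0.0, -0.1, 0.2]
gripper_width: 0.993
grasp_force: 0.0
```

```bash
python3 - <<'E'
from h import *
print(st())
c=read_camera("scene"); im=c["img"][100:260,190:390]; cv2.imwrite("pics/s4.png",cv2.resize(im,None,fx=3.5,fy=3.5,interpolation=cv2.INTER_CUBIC))
E
```

```text
{'t': 10.43, 'p': array([0.4822, 0.0697, 0.0686]), 'ydeg': 23.3, 'F': array([ 0. , -0.1,  0.2]), 'w': 0.99}
```

View pics/s4.png

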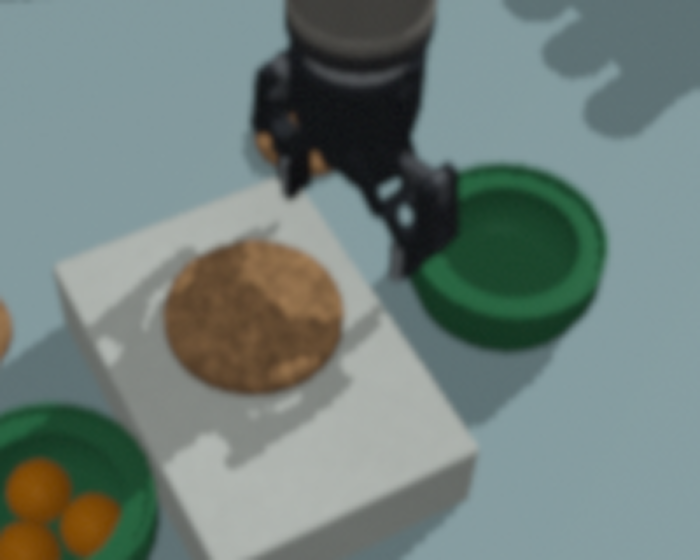

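```bash
python3 - <<'E'
from h import *
c=read_camera("scene")
T=np.array([.4822,.0697]);y=np.array([.919,.394]);x=np.array([.394,-.919])
for s in(-1,1):
  for z in(.0686,.0816):
    for a in(-.011,.011):
      for w in(.0425,.057): print(s,z,a,w,np.round((np.array(proj(c,np.r_[T+s*w*y+a*x,z]))-[190,100])*3.5))
E
```

```text
-1 0.0686 -0.011 0.0425 [312. 197.]
-1 0.0686 -0.011 0.057 [296. 185.]
-1 0.0686 0.011 0.0425 [288. 216.]
-1 0.0686 0.011 0.057 [272. 203.]
-1 0.0816 -0.011 0.0425 [312. 184.]
-1 0.0816 -0.011 0.057 [296. 172.]
-1 0.0816 0.011 0.0425 [288. 203.]
-1 0.0816 0.011 0.057 [272. 190.]
1 0.0686 -0.011 0.0425 [410. 271.]
1 0.0686 -0.011 0.057 [427. 285.]
1 0.0686 0.011 0.0425 [386. 292.]
1 0.0686 0.011 0.057 [403. 305.]
1 0.0816 -0.011 0.0425 [411. 259.]
1 0.0816 -0.011 0.057 [429. 272.]
1 0.0816 0.011 0.0425 [387. 279.]
1 0.0816 0.011 0.057 [405. 293.]
```

The fingertips stand about 13 mm above the TCP when open, so I lower by about that much.

Call:
carry_out --rows "0 0 -6 0;0 0 -4 0;0 0 -3 0;0 0 -1 0;0 0 0 0"

```text
t: 11.15
eef_pos: [0.481, 0.0696, 0.0532]
tool_rot: [-0.0, 0.55, 0.835, -0.0]
contact_force: [0.3, -0.1, 0.2]
gripper_width: 0.995
grasp_force: 0.0
```

Call:
carry_out --rows "5 -11 0 0;4 -9 0 0;2 -5 0 0;2 -5 0 0;2 -5 0 0;2 -5 0 0;0 0 0 0"

```text
t: 12.02
eef_pos: [0.4982, 0.0291, 0.0533]
tool_rot: [0.0, 0.55, 0.835, -0.0]
contact_force: [-0.2, 0.2, -0.3]
gripper_width: 0.992
grasp_force: 0.0
```

```bash
python3 m.py "(.578,-.16)" "(.52,-.02)" 5
```

```text
{'t': 12.12, 'p': array([0.4981, 0.0296, 0.0533]), 'ydeg': 23.3, 'F': array([-0. ,  0.7, -0. ]), 'w': 1.0}
full_bowl top [ 0.5789 -0.1596] 0.367 uv [ 0.0315 -0.1511]
full_bowl scene [ 0.5768 -0.1606] 0.342 uv [ 0.0293 -0.1519]
trivet top [ 0.5365 -0.049 ] 18.056 uv [-0.0004 -0.037 ]
trivet scene [ 0.5154 -0.014 ] 0.02 uv [-0.0182 -0.0002]
```

Call:
carry_out --rows "4 -9 0 0;4 -9 0 0;4 -9 0 0;4 -9 0 0;4 -9 0 0;4 -9 0 0;4 -10 0 0;4 -10 0 0;4 -10 0 0;0 0 0 0"

```text
t: 13.58
eef_pos: [0.5344, -0.0557, 0.0534]
tool_rot: [0.0, 0.551, 0.835, -0.0]
contact_force: [-0.6, 0.4, 0.3]
gripper_width: 0.999
grasp_force: 0.0
```

```bash
python3 m.py "(.578,-.16)" "(.552,-.10)" 6
```

```text
{'t': 13.68, 'p': array([ 0.534 , -0.0545,  0.0532]), 'ydeg': 23.3, 'F': array([0.1, 0.7, 0.4]), 'w': 0.99}
full_bowl top none
full_bowl scene [ 0.5776 -0.1608] 0.779 uv [ 0.0301 -0.1522]
trivet top none
trivet scene [ 0.5503 -0.0997] 0.058 uv [ 0.0086 -0.0888]
```

Call:
carry_out --rows "3 -7 0 0;4 -7 0 0;3 -7 0 0;3 -7 0 0;3 -7 0 0;3 -7 0 0;3 -5 0 0;0 0 0 0"

```text
t: 14.88
eef_pos: [0.5563, -0.102, 0.0533]
tool_rot: [0.0, 0.55, 0.835, -0.0]
contact_force: [0.2, -0.4, -0.3]
gripper_width: 0.995
grasp_force: 0.0
```

```bash
python3 m.py "(.578,-.16)" "(.57,-.145)" 7; python3 -c "
import cv2;im=cv2.imread('pics/scene7.png')[170:310,130:330];cv2.imwrite('pics/s7.png',cv2.resize(im,None,fx=4,fy=4,interpolation=cv2.INTER_CUBIC))"
```

```text
{'t': 14.97, 'p': array([ 0.5561, -0.1013,  0.0533]), 'ydeg': 23.3, 'F': array([ 0.2, -0.3,  0.2]), 'w': 0.99}
full_bowl top none
full_bowl scene none
trivet top none
trivet scene [ 0.5748 -0.1455] 0.052 uv [ 0.0287 -0.1367]
```

View pics/s7.png

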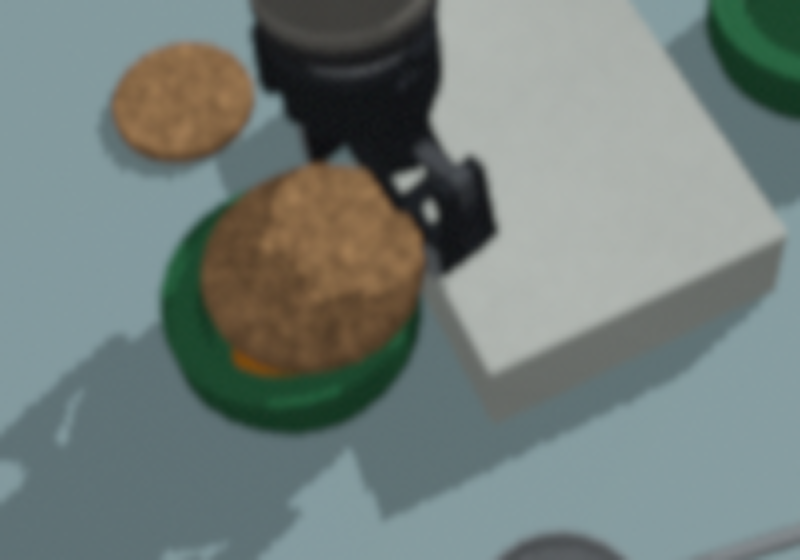

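The disc is at (310,270) in the crop, mostly over the bowl and tilted slightly into it. About 15 mm are left.

Call:
carry_out --rows "2 -4 0 0;1 -4 0 0;1 -3 0 0;1 -3 0 0;0 0 0 0;0 0 0 0"

```text
t: 15.92
eef_pos: [0.5611, -0.1155, 0.0533]
tool_rot: [0.0, 0.55, 0.835, 0.0]
contact_force: [-0.7, -0.1, -0.4]
gripper_width: 0.996
grasp_force: 0.0
```

```bash
python3 - <<'E'
from h import *
print(st())
c=read_camera("scene"); im=c["img"][170:310,130:330]; cv2.imwrite("pics/s8.png",cv2.resize(im,None,fx=4,fy=4,interpolation=cv2.INTER_CUBIC))
m=mask("scene","trivet",np.array([.577,-.16]),c,.07)
for dz in(0,-.006): print(dz,*fit([c],[m],SH["trivet"]+[0,0,dz],[.577,-.16]))
E
```

```text
{'t': 15.93, 'p': array([ 0.5611, -0.1155,  0.0533]), 'ydeg': 23.3, 'F': array([-0.7, -0.1, -0.4]), 'w': 1.0}
0 [ 0.5812 -0.1589] 0.048
-0.006 [ 0.5778 -0.1591] 0.047
```

View pics/s8.png

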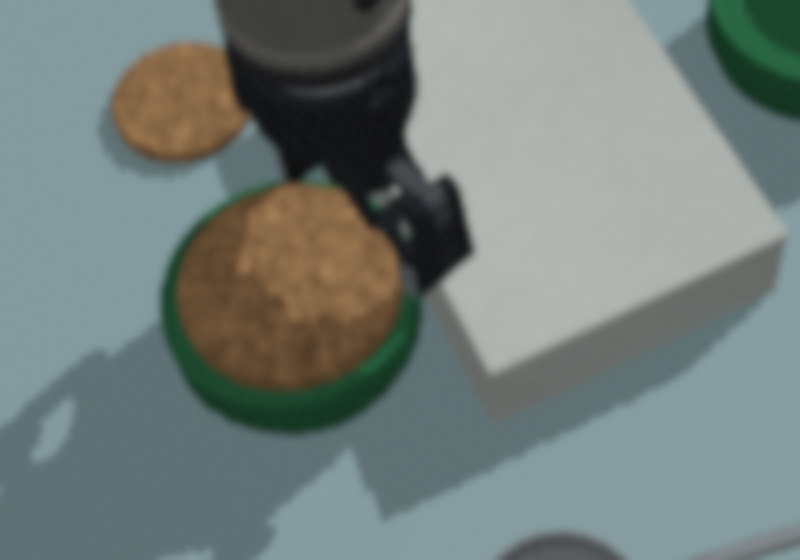

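It looks seated. I back off, rise clear and check from both cameras.

Call:
carry_out --rows "-4 9 0 0;-8 20 0 0;0 0 50 0;0 0 50 0;-15 50 20 0;-15 50 0 0;-15 50 0 0;0 0 0 0"

```text
t: 17.02
eef_pos: [0.5023, 0.0689, 0.1731]
tool_rot: [-0.001, 0.546, 0.838, 0.001]
contact_force: [0.2, -0.7, 0.3]
gripper_width: 0.996
grasp_force: 0.0
```

```bash
python3 - <<'E'
from h import *
print(st())
ims=[]
for n in("top","scene"):
    c=read_camera(n); g=np.array([.578,-.16]); mt=mask(n,"trivet",g,c,.07); mb=mask(n,"full_bowl",g,c,.05)
    if mt is not None:
        for dz in(0,-.006): print(n,dz,*fit([c],[mt],SH["trivet"]+[0,0,dz],[.577,-.16]))
        if mb is not None: print("bowl",*fit([c],[np.maximum(mb,mt)],SH["bowl"],[.577,-.16]))
    x,y=map(int,proj(c,[.578,-.16,.06])); ims.append(cv2.resize(c["img"][y-60:y+60,x-65:x+65],None,fx=3,fy=3,interpolation=cv2.INTER_CUBIC))
cv2.imwrite("pics/f9.png",np.hstack(ims))
E
```

```text
{'t': 17.02, 'p': array([0.5023, 0.0689, 0.1731]), 'ydeg': 23.8, 'F': array([ 0.2, -0.7,  0.3]), 'w': 1.0}
top 0 [ 0.5787 -0.1566] 0.034
top -0.006 [ 0.5801 -0.1581] 0.021
scene 0 [ 0.581  -0.1586] 0.025
scene -0.006 [ 0.5776 -0.1585] 0.02
bowl [ 0.5774 -0.1607] 0.037
```

View pics/f9.png

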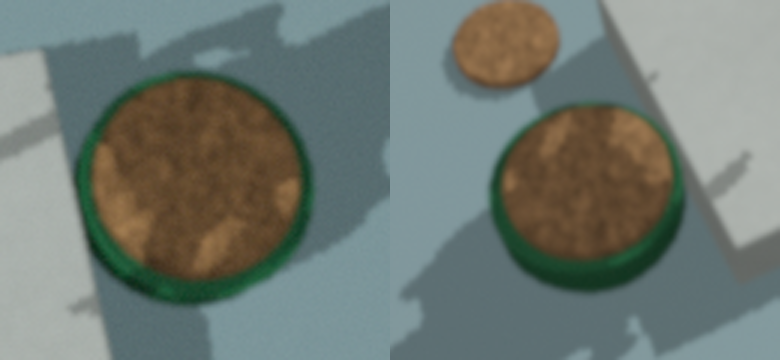

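The lid fits the seated height with centres about 2 mm apart. I'll check the height of the trailing edge with a light touch from the closed fingers.

Call:
carry_out --rows "15 -49 0 0;15 -49 0 0;16 -49 0 0;16 -49 0 0;0 0 0 0;0 0 -50 0;0 0 -30 0;0 0 -10 0;0 0 0 0" --claw 0 --force 20

```text
t: 18.45
eef_pos: [0.5659, -0.1323, 0.0833]
tool_rot: [-0.0, 0.55, 0.835, -0.0]
contact_force: [0.4, -0.1, -0.5]
gripper_width: -0.002
grasp_force: 0.0
```

Call:
carry_out --rows "0 0 -2 0;0 0 -2 0;0 0 -2 0;0 0 0 0"

```text
t: 18.95
eef_pos: [0.5661, -0.1323, 0.0774]
tool_rot: [0.0, 0.55, 0.835, 0.0]
contact_force: [0.3, -0.5, 0.1]
gripper_width: -0.007
grasp_force: 0.0
```

Call:
carry_out --rows "0 0 -2 0;0 0 0 0"

```text
t: 19.2
eef_pos: [0.5659, -0.1324, 0.0752]
tool_rot: [-0.0, 0.55, 0.835, -0.0]
contact_force: [-0.3, 0.4, -0.7]
gripper_width: -0.004
grasp_force: 0.0
```

Call:
carry_out --rows "0 0 -2 0;0 0 0 0"

```text
t: 19.45
eef_pos: [0.5659, -0.1324, 0.0731]
tool_rot: [-0.0, 0.55, 0.835, -0.0]
contact_force: [-0.3, -0.2, -1.3]
gripper_width: -0.003
grasp_force: 0.0
```

Call:
carry_out --rows "0 0 -1 0;0 0 0 0"

```text
t: 19.7
eef_pos: [0.5661, -0.1324, 0.0723]
tool_rot: [-0.0, 0.55, 0.835, -0.0]
contact_force: [-0.5, -0.3, -0.1]
gripper_width: 0.001
grasp_force: 0.0
```

There is no contact down to 72 mm, so the trailing edge is down at the seated height. I rise and hand in.

Call:
carry_out --rows "0 0 30 0;0 0 50 0;0 0 50 0;0 0 0 0;0 0 0 0"

```text
t: 20.32
eef_pos: [0.5657, -0.1321, 0.2019]
tool_rot: [-0.0, 0.55, 0.835, 0.0]
contact_force: [-0.2, 0.4, -1.0]
gripper_width: 0.0
grasp_force: 0.0
```

```bash
python3 -c "
from h import *
print(hand_in())"
```

```text
the job is handed in; nothing more can be done
None
```

The job is handed in, with no verdict returned: the apricot bowl stands against the riser with the large cork trivet slid on as its lid, centres about 2 mm apart and seated by camera fit and a fingertip height check, and I did not touch the empty bowl or the ladle.

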